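# Change the bench over to the other supply through centre off

### The arm

A 7-joint arm with a two-finger parallel gripper is mounted at the origin on a cart in front of the work surface, level with it; the furniture and walls round the work are solid. World frame = base frame: x ahead of the robot, y to its left, z up, the work surface at z = 0. Lengths are in m, angles in rad, forces in N, time in s.
With the tool pointing down it reaches from about 0.35 to 0.9 m from the base axis. Payload 19.9 kg.
Tool frame: the origin (TCP) lies between the finger pads; the fingertips stand 19 mm ahead of it and the grasp point (between the pads) is the TCP; z points along the fingers, y is the line along which they close (so a half turn about z gives the same grasp; the last joint's range is limited). The gripper opens to 94 mm and grips with 3 to 60 N. Pads are 16 mm wide; open, the fingers measure 119 mm over their backs; the gripper's body (75 mm by 177 mm) begins 78 mm behind the grasp point.
Start: joints at [-1.331, 0.417, -0.01, 1.614, 0.005, 1.111, -0.053], TCP at [0.173, 0.601, 0.224] pointing down, gripper open.
Joint ranges: [-2.81, 2.81], [-0.39, 2.02], [-1.27, 1.25], [0.06, 2.57], [-1.19, 4.33], [0.19, 2], [-2.82, 2.82]. Speed limits (rad/s): [1.89, 1.89, 2.39, 2.39, 3.01, 3.01, 3.01].

### API

Orientations are given as a 3x3 rotation matrix whose columns are the frame's x, y, z axes.
In Python, from rig import robot gives the robot as it stands. Calls block until the motion is done:
- robot.move_ptp(position, orientation): joint-space move of the TCP to a pose.
- robot.move_linear(position, velocity=0.15, frame=None, threshold=None): straight line of the TCP; frame=None keeps the orientation; velocity is the mean speed in m/s. With threshold (N) it stops when the force on the tool has changed by that much, and returns True; else False.
- robot.goto_joints(angles): joint-space move.
- robot.gripper_to(opening): finger opening in m; the grip force is fixed at half the most; returns when the fingers have stopped.
- robot.pause(seconds).
- robot.ik(position, orientation): joint angles nearest the present ones, or None.
- robot.get_state(): the state.
- robot.grab_frame(name): name is "side" or "top"; returns the picture (384x512x3 uint8, red, green, blue); there is no depth.
- robot.camera_info(name): a dict with "fx", "fy", "cx", "cy" (pixels), "rvec" (rotation vector, rad) and "tvec" (3), from world to camera coordinates, as OpenCV has them. Camera axes: x right, y down, z forward; pixel columns grow to the right and rows downward; lengths in m; the calibration is good to about 2 mm. A picture is of the moment at which its call begins. camera_info takes no time and is no camera call.
A pose or a line that the arm cannot do raises robot.PlanningError and nothing moves.
- robot.sign_off(): hands the job in; it is judged then, once.
The state is a dict: "time": time; "qpos": joint angles; "joint_vel": joint speeds; "effort": joint torques, N m; "ee_pos": TCP position; "tool_rot": TCP orientation; "force": force on the tool from outside, world axes, zero at the start; "moment": the same for the moment, N m; "opening": finger opening in m; "grasp_force": force on a finger pad.
Only numpy, scipy, OpenCV 4.12 (cv2) and the standard library are available. Lean on these libraries where they do the work, as an engineer would, in place of code of your own. Each camera call takes 0.05 s, during which the arm holds its last target. There are 200 camera calls.

### The job

Change the injector tester over from the one-pip supply to the two-pip supply on the gated changeover switch bolted to the worktop. Push the lever out of its slot to the centre-off position and leave it there for at least two seconds so that the motor can run down, then move it across the gate and on into the far end of the other slot, where it clicks home. Let go of the lever and do not disturb the things lying round the switch.

Things in the scene. Friction and masses are not known exactly. Their poses are not given: they have to be found in the camera images.
- switch: the changeover switch, fixed to the worktop: grey cast housing 94 x 142 mm in plan (x, y) on a foot flange 112 x 172 mm; bare metal gate plate on top, at 102.5 mm height, with a Z-shaped slot for the lever. Origin: centre of the foot's underside, on the worktop; z up, x away from the operator (the robot), y to the operator's left; yaw varies up to 0.45 rad either way.
- gate_off (a point): centre of the gate plate's top face: centre off, marked by a raised ring. A short cross slot, 33 mm long along the switch's x and 15 mm wide, joins the two lanes here. A lever coming to the centre along its lane is stopped straight ahead by the plate: it must be moved across to the other lane before it can go on.
- gate_one (a point): left end of the one-pip lane, on the plate's top face: the supply in use at the start. The lane, 15 mm wide, runs from the centre to the left (+y of the switch) along its near side (x = -9 mm); one raised pip beside it.
- gate_two (a point): right end of the two-pip lane, on the plate's top face: the supply wanted. The lane, 15 mm wide, runs from the centre to the right (-y of the switch) along its far side (x = +9 mm); two raised pips beside it.
- switch_throw (a joint): left-right swing of the lever (rad) about a level axis along the switch's x, 30 mm above the worktop: -0.45 = left, in the one-pip lane (start), 0 = upright, centre off, +0.45 = right, home in the two-pip lane. Sprung notches hold it at these three; pushed 0.05 past a ridge (at -0.22, +0.22; 4 N across the lever, up to 15 N if fingers rub) it snaps on to the next notch and stays.
- switch_shift (a joint): near-far tilt of the lever (rad) on the same pivot: negative = near side; about -0.13 (-0.17 to -0.09) in the one-pip lane, +0.13 (0.09 to 0.17) in the two-pip lane. No spring: it stays where it is left, about 1 N at the grip moves it. It can pass between the lanes only within 0.035 rad of centre off. At the grip the lanes lie 35 mm apart.
- grip (a point): middle of the lever's black round grip: 27 mm thick, 73 mm long, ending 36 mm above this point. The point is 135 mm from the pivot, about 150 mm above the worktop at the ends and 165 mm at centre, and moves 58 mm sideways from centre to either end. The grip's top is 184 mm high at the ends but rises to 201 mm at centre: when pushing, leave it room above. z runs up the lever.
- injector_1: bystander: diesel injector lying to the right of the switch, 158 mm long, 28 mm high; leave alone
- tin_4: bystander: white lidded tin 60 mm in diameter, 88 mm high, standing behind the switch, to the left; leave alone
- hex_key: bystander: black hex key 95 mm long, lying in front of the switch; leave alone
- calliper: bystander: digital calliper 198 mm long, lying flat to the left; leave alone
- clamp_stand: fixed equipment, not part of the job: tall black clamp column standing to the left of the switch, 488 mm high; its wide head, 310 to 490 mm up, reaches 145 mm to either side in y and 80 mm in x from the origin (underside of the column's foot, on the worktop). Keep the arm clear of it: it stands between the switch and the robot's left.

How it is judged:
On the way:
1. the lever stands in centre off and stays there for the pause (1.7 s or more) (value of joint switch_throw between -0.12 and 0.12 rad), for 1.7 s.
At the end, for the whole second after the job is handed in: The lever has first stood within 0.12 rad of centre off for 1.7 s without a break; at the end it rests in the two-pip lane, thrown at least 0.37 rad to the right (its notch is at 0.45), still and released; none of the four loose bystanders has moved more than 25 mm (value of joint switch_throw above 0.37 rad and value of joint switch_shift above 0.06 rad and velocity of joint switch_throw between -0.1 and 0.1 rad/s); the robot touches nothing.
It fails at once if a loose thing lying round the switch was moved more than 25 mm (distance of any of injector_1, tin_4, hex_key, calliper from where it was at the start of the episode above 0.025 m).
It also fails if it takes over 59 s, if anything falls off the work surface, if the arm or the gripper's body presses on something with over 40 N, if the wrist force passes 120 N, or if a joint passes its speed limit or range.

## Working session

There is one attempt and no reset: what is moved stays moved. The work goes in short steps, each a Python script; the robot and the scene stay as the last script left them, time stands still between calls to the robot, and variables do not carry over. Pictures are saved under pics/ and viewed, at most 10 in all, crops included, and the job is handed in when it is done.

```bash
mkdir -p pics; python3 - <<'E'
from rig import robot
import cv2
for n in("top","side"):
    f=robot.grab_frame(n); cv2.imwrite(f"pics/{n}0.png",f[...,::-1]); print(n,robot.camera_info(n))
s=robot.get_state();print(s["time"],s["tool_rot"],s["opening"])
E
```

```text
top {'fx': 353.10312762579343, 'fy': 353.10312762579343, 'cx': 251.71368922993847, 'cy': 194.15000149768025, 'rvec': array([ 2.15734107, -2.10675221,  0.21704213]), 'tvec': array([-0.11787713,  0.52048265,  1.15919683])}
side {'fx': 411.4489404537505, 'fy': 411.4489404537505, 'cx': 260.5602202008442, 'cy': 190.16597970977057, 'rvec': array([ 1.96587285, -0.48271317,  0.28993702]), 'tvec': array([-0.46211136,  0.18396464,  1.28368021])}
0.1 [[-9.60859288e-01  2.77036787e-01 -2.17728805e-04]
 [ 2.77036861e-01  9.60858729e-01 -1.03899289e-03]
 [-7.86326281e-05 -1.05864487e-03 -9.99999437e-01]] 0.09443760011001122
```

View pics/top0.png

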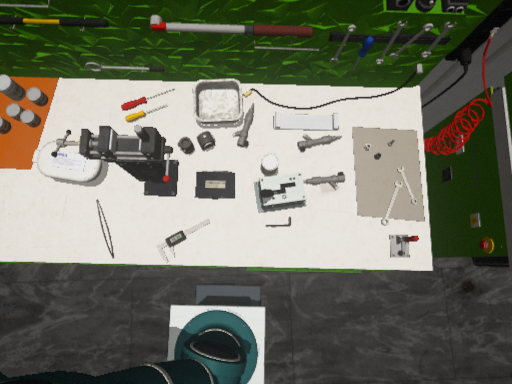

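View pics/side0.png

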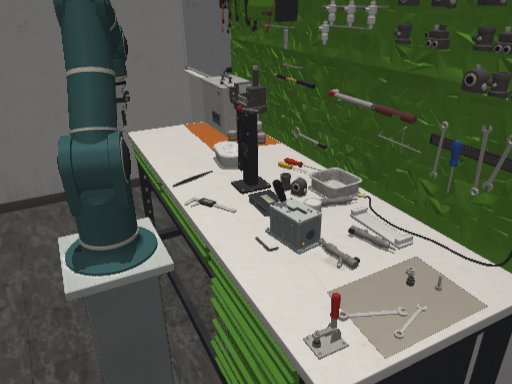

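The switch is at about (281,190) in the top view and (297,222) in the side view, with the clamp column at (160,178) to its left. I'll zoom in.

```bash
python3 - <<'E'
import cv2,numpy as np
t=cv2.imread("pics/top0.png")[140:240,230:360]; s=cv2.imread("pics/side0.png")[165:265,240:370]
a=[cv2.resize(i,None,fx=6,fy=6,interpolation=cv2.INTER_CUBIC)for i in(t,s)]
cv2.imwrite("pics/ct.png",a[0]);cv2.imwrite("pics/cs.png",a[1])
E
```

```text
(no output)
```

View pics/ct.png

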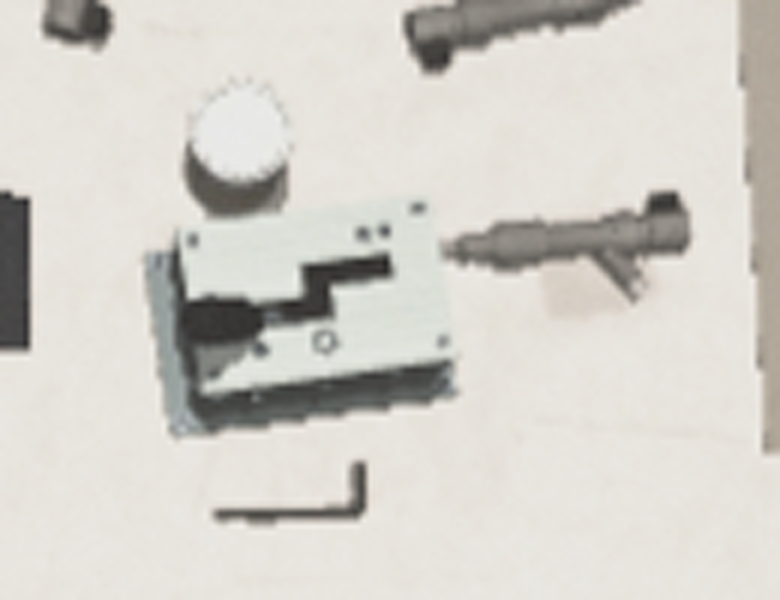

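View pics/cs.png

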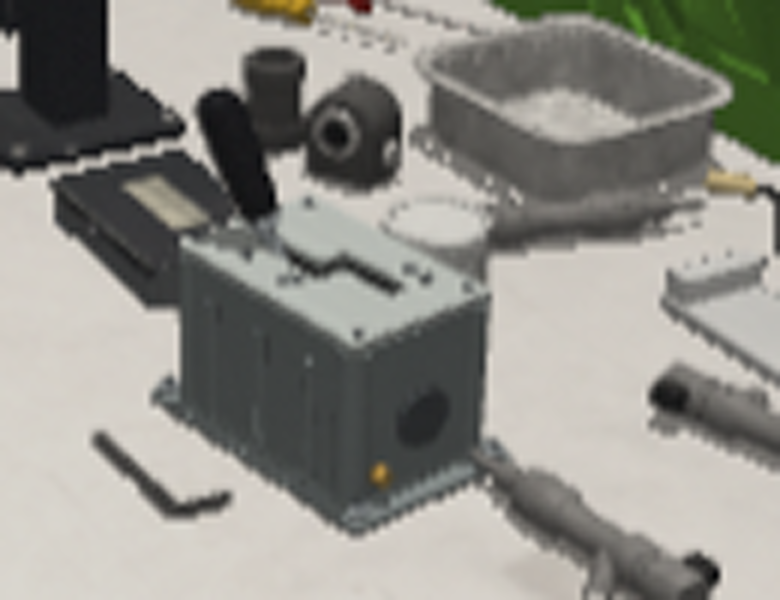

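Top view: the plate bolts are at crop (193,240), (418,208) and (443,342), and the grip lies left at about (222,320). Side view: the grip runs from (215,105) to (262,205). The lever is in the near-left lane, as stated.

```bash
cat >h.py <<'E'
import numpy as np,cv2
from rig import robot
def ray(n,px):
    c=robot.camera_info(n);R=cv2.Rodrigues(c["rvec"])[0]
    d=R.T@np.array([(px[0]-c["cx"])/c["fx"],(px[1]-c["cy"])/c["fy"],1]);return -R.T@c["tvec"],d/np.linalg.norm(d)
def plane(n,px,z):
    o,d=ray(n,px);return o+d*(z-o[2])/d[2]
def tri(p,q):
    o1,d1=ray("top",p);o2,d2=ray("side",q)
    s=np.linalg.lstsq(np.c_[d1,-d2],o2-o1,rcond=None)[0];a,b=o1+s[0]*d1,o2+s[1]*d2;return (a+b)/2,np.linalg.norm(a-b)
ct=lambda x,y:(230+(x+.5)/6-.5,140+(y+.5)/6-.5)
cs=lambda x,y:(240+(x+.5)/6-.5,165+(y+.5)/6-.5)
E
python3 - <<'E'
from h import *
np.set_printoptions(precision=4,suppress=True)
T=[plane("top",ct(*p),.1025) for p in((193,240),(418,208),(443,342))]
S=[plane("side",cs(*p),.1025) for p in((307,203),(469,288),(358,333))]
for P in(T,S):
    d=P[0]-P[1];print("c",(P[0]+P[2])/2,"yaw",np.arctan2(-d[0],d[1]),"dx",P[1]-P[2], "len",np.linalg.norm(d),np.linalg.norm(P[1]-P[2]))
print("grip mid",tri(ct(222,320),cs(237,152)))
print("clamp foot",plane("top",(160,192),0),plane("top",(161,163),0),plane("side",(250,185),0))
for p in((85,130),(165,135),(85,160),(165,155)): print(plane("top",p,.45))
E
```

```text
c [ 0.5361 -0.2054  0.1025] yaw 0.170928818416216 dx [0.0749 0.0135 0.    ] len 0.12586774177637447 0.07608735847982358
c [ 0.5369 -0.2044  0.1025] yaw 0.18022784256851238 dx [0.0751 0.0128 0.    ] len 0.12592166597238516 0.07617099760492532
grip mid (array([ 0.5096, -0.1506,  0.1516]), np.float64(0.001077711632414591))
clamp foot [0.5318 0.2195 0.    ] [0.6383 0.2234 0.    ] [0.587  0.2275 0.    ]
[0.5898 0.2918 0.45  ]
[0.583  0.1059 0.45  ]
[0.5177 0.284  0.45  ]
[0.5346 0.1027 0.45  ]
```

```bash
cat >>h.py <<'E'
C=np.array([.5367,-.205,0]);YAW=.175
c_,s_=np.cos(YAW),np.sin(YAW)
ex=np.array([c_,s_,0]);ey=np.array([-s_,c_,0]);ez=np.array([0,0,1.])
O=np.c_[np.cross(ex,-ez),ex,-ez]
def P(throw,shift,dz=0):
    return C+ex*.135*np.sin(shift)*np.cos(throw)-ey*.135*np.sin(throw)+ez*(.03+.135*np.cos(throw)*np.cos(shift)+dz)
def rep(m):
    s=robot.get_state();print(m,round(s["time"],2),s["ee_pos"].round(4) if hasattr(s["ee_pos"],"round") else s["ee_pos"],np.round(s["force"],1),round(s["opening"],4),np.round(s["grasp_force"],1))
E
python3 - <<'E'
from h import *
R0=np.array(robot.get_state()["tool_rot"])
robot.move_ptp([.11,.39,.30],R0);rep("retract")
robot.move_ptp([.39,-.11,.30],O);rep("swing")
robot.gripper_to(.065)
g=P(-.45,-.13)
robot.move_linear(g+[0,0,.12],velocity=.2);rep("above")
print(robot.move_linear(g+[0,0,.003],velocity=.1,threshold=8));rep("down")
f=[cv2.resize(robot.grab_frame(n)[y:y+130,x:x+130],None,fx=3,fy=3)for n,x,y in(("top",220,120),("side",220,120))]
cv2.imwrite("pics/down.png",np.hstack(f)[...,::-1]);print(robot.get_state()["qpos"])
E
```

```text
retract 1.02 [0.1102 0.3908 0.3   ] [ 1.5  0.1 -0.1] 0.0942 0.0
swing 3.08 [ 0.3902 -0.1093  0.3001] [ 0.2 -0.3  0.1] 0.0942 0.0Traceback (most recent call last):
  File "<stdin>", line 7, in <module>
rig.PlanningError: the arm cannot follow that straight line within its joint ranges
```

```bash
python3 - <<'E'
from h import *
np.set_printoptions(precision=2,suppress=True)
print(robot.get_state()["qpos"],np.array(robot.get_state()["tool_rot"]))
O2=O@np.diag([-1,-1,1])
for o in(O,O2):
  for p in([.39,-.11,.30],P(-.45,-.13,.12),P(-.45,-.13),P(0,-.13),P(0,.13),P(.45,.13),P(.45,.13,.1)):
    q=robot.ik(p,o);print(q if q is None else np.array(q))
E
```

```text
[-1.14 -0.32  1.13  2.04  0.3   1.25  0.05] [[-0.17  0.98  0.  ]
 [ 0.98  0.17  0.  ]
 [ 0.    0.   -1.  ]]
[-1.14 -0.32  1.13  2.04  0.31  1.25  0.05]
[-0.51  0.29  0.9   1.81 -0.25  1.16  0.64]
[-0.35  0.42  0.72  1.93 -0.34  0.91  0.71]
[-0.36  0.51  0.9   1.86 -0.47  1.    0.92]
[-0.36  0.57  0.9   1.78 -0.52  1.04  0.91]
[-0.24  0.65  0.9   1.72 -0.58  1.06  1.02]
[-0.25  0.52  0.9   1.62 -0.43  1.21  0.91]
[ 1.41 -0.08 -1.14  1.99 -0.08  1.19 -2.66]
[-0.64  0.35  1.09  1.81 -0.34  1.18 -2.41]
[-0.59  0.57  1.09  1.94 -0.61  1.   -2.19]
[-0.53  0.7   1.22  1.86 -0.73  1.12 -2.  ]
[-0.48  0.7   1.13  1.79 -0.7   1.12 -2.08]
[-0.31  0.72  1.03  1.72 -0.68  1.11 -2.04]
[-0.4   0.67  1.2   1.62 -0.64  1.3  -2.06]
```

```bash
python3 - <<'E'
from h import *
np.set_printoptions(precision=2,suppress=True)
robot.goto_joints([.29,-.1,0,2.0,0,1.242,.465]);rep("folded")
print(np.array(robot.get_state()["tool_rot"]))
for p in(P(-.45,-.13,.12),P(-.45,-.13),P(0,-.13),P(0,.13),P(.45,.13),P(.45,.13,.1)):
    q=robot.ik(p,O);print(q if q is None else np.array(q))
E
```

```text
folded 5.76 [ 0.37 -0.14  0.32] [ 0.2  0.5 -0.1] 0.0654 0.0
[[-0.17  0.98 -0.  ]
 [ 0.98  0.17  0.  ]
 [ 0.   -0.   -1.  ]]
[ 0.25  0.21 -0.03  1.79  0.01  1.14  0.4 ]
[ 0.25  0.34 -0.03  1.91  0.01  0.89  0.39]
[ 0.3   0.37  0.03  1.84 -0.01  0.94  0.51]
[ 0.28  0.42  0.02  1.76 -0.01  0.96  0.48]
[ 0.33  0.48  0.07  1.7  -0.04  0.96  0.59]
[ 0.32  0.39  0.08  1.6  -0.03  1.16  0.58]
```

The arm is in a clean configuration now, so I'll approach.

```bash
python3 - <<'E'
from h import *
g=P(-.45,-.13)
robot.move_linear(g+[0,0,.12],velocity=.2,frame=O);rep("above")
print(robot.move_linear(g+[0,0,.003],velocity=.1,threshold=8));rep("down")
f=[cv2.resize(robot.grab_frame(n)[y:y+130,x:x+130],None,fx=3,fy=3)for n,x,y in(("top",220,120),("side",220,120))]
cv2.imwrite("pics/down.png",np.hstack(f)[...,::-1])
E
```

```text
above 6.67 [ 0.5104 -0.15    0.2709] [-1.  -0.5  1. ] 0.0651 0.0
False
down 7.98 [ 0.5113 -0.15    0.1541] [ 0.9 -0.2 -0.7] 0.0649 0.0
```

View pics/down.png

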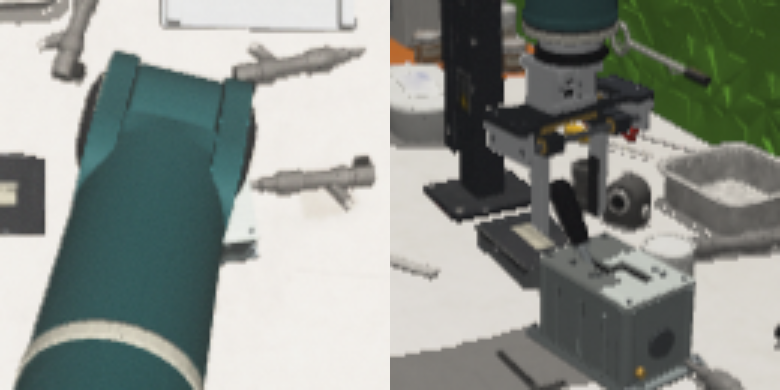

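The side view shows the grip standing between the two fingers, at about (572,215). I'll close, swing to centre and release there.

```bash
python3 - <<'E'
from h import *
robot.gripper_to(0.0);rep("closed")
for t in(-.34,-.23,-.12,0): robot.move_linear(P(t,-.13,.003),velocity=.06);rep(t)
robot.gripper_to(.048);rep("open")
robot.pause(2.1)
f=robot.grab_frame("side")[120:250,220:350];rep("paused")
cv2.imwrite("pics/mid.png",cv2.resize(f,None,fx=4,fy=4)[...,::-1])
E
```

```text
closed 8.78 [ 0.5116 -0.1499  0.1537] [ 4.1  0.1 -1.1] 0.0281 29.3
-0.34 9.18 [ 0.5131 -0.163   0.1592] [ 5.5  4.5 -4.2] 0.0283 29.5
-0.23 9.57 [ 0.5153 -0.1771  0.1635] [ 6.5  3.6 -2.9] 0.0283 29.8
-0.12 9.97 [ 0.5178 -0.1917  0.1664] [5.7 3.7 0.8] 0.0284 29.7
0 10.39 [ 0.5208 -0.208   0.1677] [7.  1.6 4.2] 0.0288 30.0
open 10.92 [ 0.5193 -0.2081  0.1668] [ 0.4 -0.7 -0.6] 0.0483 0.0
paused 13.07 [ 0.5195 -0.2081  0.1669] [-0.7 -0.9  0.1] 0.0483 0.0
```

View pics/mid.png

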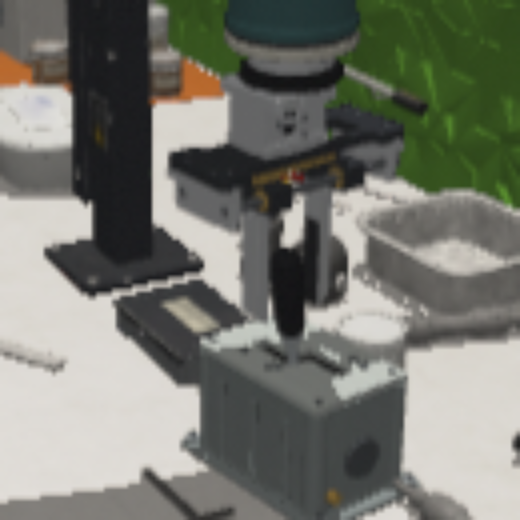

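The lever (288,290) stands upright at centre-off between the open fingers, and the pause is done. Next I shift it across, regrip and throw it right.

```bash
python3 - <<'E'
from h import *
a=P(0,.13,.002)
print(robot.move_linear(a,velocity=.05,threshold=25));rep("shifted")
robot.gripper_to(0.0);rep("closed")
for t in(.12,.23,.34,.45): robot.move_linear(P(t,.13,.003),velocity=.06);rep(t)
robot.gripper_to(.065);rep("open")
robot.move_linear(P(.45,.13,.13),velocity=.15);rep("up")
robot.move_linear([.40,-.2,.32],velocity=.25);rep("away")
for n,x,y in(("top",220,120),("side",220,120)):
    cv2.imwrite(f"pics/end_{n}.png",cv2.resize(robot.grab_frame(n)[y:y+130,x:x+160],None,fx=4,fy=4)[...,::-1])
E
```

```text
False
shifted 13.92 [ 0.5538 -0.202   0.1658] [-0.2 -0.   1.3] 0.0484 0.0
closed 14.38 [ 0.5532 -0.2023  0.1659] [-4.8 -0.5  4.9] 0.0283 29.7
0.12 14.79 [ 0.5552 -0.2177  0.1653] [-6.7  2.   1.8] 0.0285 29.8
0.23 15.19 [ 0.5574 -0.2325  0.1627] [-8.   0.5  2.7] 0.028 30.1
0.34 15.59 [ 0.5593 -0.247   0.1587] [-7.3 -1.6  3.6] 0.028 30.2
0.45 15.99 [ 0.5611 -0.2613  0.1531] [-5.7 -5.5  0.5] 0.0276 30.1
open 16.73 [ 0.5625 -0.2601  0.1535] [-0.1  0.2 -0.4] 0.0649 0.0
up 17.73 [ 0.5621 -0.2599  0.2795] [ 0.1  0.7 -0.1] 0.065 0.0
away 18.59 [ 0.4007 -0.2002  0.3196] [ 0.7  0.6 -0.6] 0.0651 0.0
```

View pics/end_side.png

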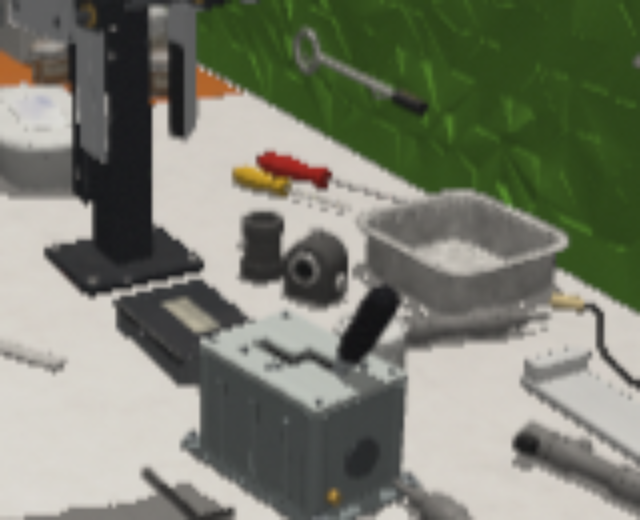

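View pics/end_top.png

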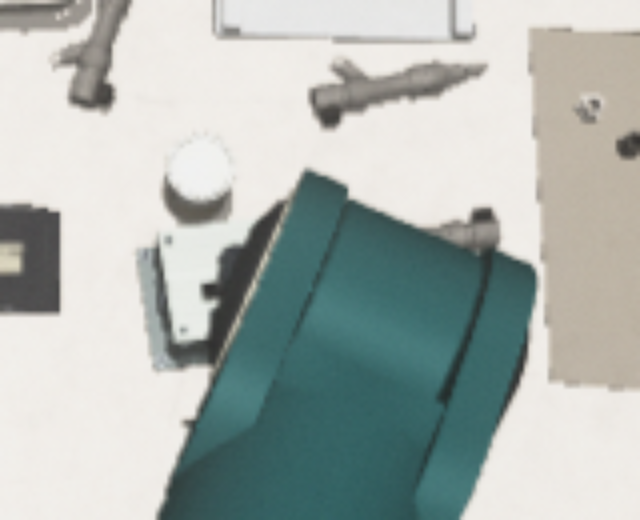

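The lever, at (368,325) in the side view, leans right in the far lane, and the gripper is clear of it. The tin, injector and hex key sit where they did before.

```bash
python3 -c "
from rig import robot
robot.pause(.5);print(robot.sign_off())"
```

```text
the job is handed in; nothing more can be done
None
```

I moved the lever to centre-off, left it there released for over 2 s, then threw it home in the two-pip lane and let go; in the last pictures nothing around the switch looked disturbed, and I handed the job in at about 19 s (no verdict came back).

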